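# Inspect a printed coupon and hold it in the curing box

### The arm

A 6-joint arm with a two-finger parallel gripper is mounted at the origin on the work surface. World frame = base frame: x ahead of the robot, y to its left, z up, the work surface at z = 0. Lengths are in m, angles in rad, forces in N, time in s.
With the tool pointing down it reaches from about 0.375 to 0.9 m from the base axis. Payload 3.1 kg.
Tool frame: the origin (TCP) lies midway between the tips of the shut fingers; the grasp point (between the pads) lies 19 mm behind it; x points along the fingers, z is the direction in which the jaws open and shut, and the axes are right-handed (so a half turn about x gives the same grasp; the last joint's range is limited). The gripper opens to 85 mm and grips with 20 to 120 N. Pads are 22 mm wide; open, the fingers measure 114 mm over their backs; the gripper's body (76 mm by 85 mm) begins 54 mm behind the grasp point. The pads swing forward as they close: fully open they stand 13 mm farther back than shut.
Start: joints at [-1.48, 0.527, 1.433, -0, 1.181, -0.178], TCP at [0.166, -0.603, 0.231] pointing down, gripper open.
Joint ranges: [-3.08, 3.08], [-0.75, 2.2], [0.22, 2.44], [-1.43, 4.57], [0, 2.65], [-2.85, 2.85]. Speed limits (rad/s): [2.79, 2.79, 3.14, 3.14, 3.14, 3.14].

### API

Orientations are given as a unit quaternion [x, y, z, w].
In Python, from station import telemetry, optics, manip gives the robot as it stands.
- The arm moves only by the tool step_arm, never from a script. Its argument "commands" is a list of rows, each a list of 4 numbers: the shift along the tool's x, y, z in m, then the turn about the tool's x in rad. A call has 1 to 8 rows; each row is the pose to reach, as a shift and turn from the pose measured when the call began, along the tool's axes at that moment; what a row does not reach only later rows make up. A row lasts 1/12 s, in which the tool goes at most 41.7 mm and 7.16 degrees, less where a joint would pass 70% of its speed; a pose out of reach is approached as far as the arm can. A call with a gripper value outside its range is refused whole. "jaw" is the finger opening in m, from 0 to 0.0854, set as the call begins (left out, the last holds). The fingers move at their own pace and stop on an object; "grip_force" is the grip in N (left out, the last holds). Time passes only in rows, so rows that repeat a pose let the fingers close. It gives the time, the measured TCP pose, the force and the opening at its end, in the units of the state.
- telemetry.sense(): the state, without advancing time (a new reading comes with each control period).
- optics.snapshot(name): name is "side" or "top"; returns the picture (384x512x3 uint8, red, green, blue); there is no depth.
- optics.camera_params(name): a dict with "mtx" (3x3 intrinsics, pixels), "origin" and "attitude" of the camera in the world. Camera axes: x right, y down, z forward; pixel columns grow to the right and rows downward; lengths in m; the calibration is good to about 2 mm. A picture is of the moment at which its call begins. camera_params takes no time and is no camera call.
- manip.sign_off(): hands the job in, once; it reports no verdict.
The state is a dict: "t": time; "q": joint angles; "qd": joint speeds; "tau": joint torques, N m; "tcp_pos": TCP position; "tool_rot": TCP orientation; "force": force on the tool from outside, world axes, zero at the start; "ft_torque": the same for the moment, N m; "finger_gap": opening from 0.0 (shut) to 1.0 (fully open).
Only numpy, scipy, OpenCV 4.12 (cv2) and the standard library are available. Lean on these libraries where they do the work, as an engineer would, in place of code of your own. Each camera call takes 0.05 s, during which the arm holds its last target.

### The job

Lift the grey printed test coupon out of its stand by its head and, keeping it upright with its blade level with and about 90 mm in front of the inspection camera's lens, show the camera first the dimpled face of the blade, then either narrow edge, then the plain face, holding each view still for half a second. Then lower the blade through the narrow slot in the curing box's roof until about 50 mm of it is below the roof, and finish while still holding it there: do not let go or let the head rest on the lips. Do not touch the camera, do not force the coupon against the box, and leave the jar, scraper and ring where they are.

Things in the scene. Friction and masses are not known exactly. Their poses are not given: they have to be found in the camera images.
- coupon_head (a point): Centre of the head of the loose grey coupon (65 g +-40 %), which starts upright in the stand. Head 20 (x) x 44 (y) x 40 high on top of a blade 10 (x) x 36 (y) x 70 high, on one axis. Coupon axes: z up, x across the thickness; dimpled face -x, plain face +x, narrow edges +-y. This point is 20 above the head's underside, 90 above the blade's lower end.
- coupon_blade (a point): Centre of the coupon's blade, 35 above its lower end, 55 below coupon_head, same axes: the point to bring in front of the lens. The dimpled face (-x) bears four small dark dimples; a ridge 6 wide, 44 long and 5 high runs along the top of the head on that same side. The other face is bare.
- coupon_tip (a point): Centre of the lower end of the coupon's blade (90 below coupon_head); same axes.
- stand: Fixed white block 80 (x) x 90 (y) x 35 high, with a pocket 13 (x) x 39 (y) in its top, 30 deep, in which the coupon stands with its blade's lower end 5 above the bench. Origin at the centre of its underside.
- camera: Fixed inspection camera on a post: foot 100 x 120 x 12, head 60 (x) x 100 (y) x 60 with its top 200 above the bench. Origin on the bench below the head; it looks along its own -x axis.
- lens (a point): Centre of the front glass of the camera's lens, 170 above the bench; lens barrel 38 diameter, 20 long. Axes are the camera's: it looks along -x, so the place to show the coupon is about 90 along -x from here, at the same height.
- curebox: Fixed curing box with amber windows and an aluminium roof, 180 x 180 x 120 high. Origin at the centre of its underside. Nothing stands in the space below the slot: from the roof's top to the floor inside it is 100.
- slot (a point): Centre of the slot in the box's roof, level with the roof's upper face (120 above the bench). Slot 12 (x) x 38 (y): 2 more than the blade each way (1 per side). Roof 6 thick. Steel lips flare out from the slot's edges at 45 degrees to 8 above the roof, mouth 28 x 54. Axes of the box: the blade's thickness lies along x, its width along y, either way round.
- jar: Bystander: loose amber jar with a white cap, 56 diameter x 75 high, origin at the centre of its underside.
- scraper: Bystander: loose scraper with a black handle, 180 long, lying flat on the bench along its x axis, origin about its middle.
- sample: Bystander: loose grey printed ring, 50 diameter, 16 high, origin at the centre of its underside.
There are look-alikes about, which are no part of the job. What is meant by the camera is not blue or turquoise, and is the smaller of those in its own colour.

How it is judged:
On the way, in this order (a step that is already met when the one before it is completed fails the run):
1. the dimpled face is shown to the lens (x of coupon_blade in the frame of lens between -0.12 and -0.06 m and y of coupon_blade in the frame of lens between -0.02 and 0.02 m and z of coupon_blade in the frame of lens between -0.02 and 0.02 m and angle between coupon_blade's own z axis and vertical below 0.25 rad and x of lens in the frame of coupon_blade between -0.125 and -0.055 m and y of lens in the frame of coupon_blade between -0.027 and 0.027 m), for 0.3 s.
2. a narrow edge is shown to the lens (((x of coupon_blade in the frame of lens between -0.12 and -0.06 m and y of coupon_blade in the frame of lens between -0.02 and 0.02 m and z of coupon_blade in the frame of lens between -0.02 and 0.02 m and angle between coupon_blade's own z axis and vertical below 0.25 rad and y of lens in the frame of coupon_blade between 0.055 and 0.125 m and x of lens in the frame of coupon_blade between -0.027 and 0.027 m) or (x of coupon_blade in the frame of lens between -0.12 and -0.06 m and y of coupon_blade in the frame of lens between -0.02 and 0.02 m and z of coupon_blade in the frame of lens between -0.02 and 0.02 m and angle between coupon_blade's own z axis and vertical below 0.25 rad and y of lens in the frame of coupon_blade between -0.125 and -0.055 m and x of lens in the frame of coupon_blade between -0.027 and 0.027 m))), for 0.3 s.
3. the plain face is shown to the lens (x of coupon_blade in the frame of lens between -0.12 and -0.06 m and y of coupon_blade in the frame of lens between -0.02 and 0.02 m and z of coupon_blade in the frame of lens between -0.02 and 0.02 m and angle between coupon_blade's own z axis and vertical below 0.25 rad and x of lens in the frame of coupon_blade between 0.055 and 0.125 m and y of lens in the frame of coupon_blade between -0.027 and 0.027 m), for 0.3 s.
At the end, for the whole second after the job is handed in: Blade through the slot, its lower end 39-61 mm below the roof's upper face and within 10 mm of the slot's centre, upright within 0.12 rad, still, gripped by the fingers (over 2 N), pressing on the box with under 15 N; jar, scraper and ring within 30 mm of their starts (z of coupon_tip in the frame of slot between -0.061 and -0.039 m and x of coupon_tip in the frame of slot between -0.01 and 0.01 m and y of coupon_tip in the frame of slot between -0.01 and 0.01 m and angle between coupon_tip's own z axis and vertical below 0.12 rad and contact force between coupon and the fingers above 2 N and contact force between coupon and curebox below 15 N and linear speed of coupon below 0.02 m/s and not (distance of any of jar, scraper, sample from where it was at the start of the episode above 0.03 m)); the arm keeps its last pose, push and grip.
It fails at once if the camera is touched (contact force between camera and the arm above 1 N or contact force between camera and the fingers above 1 N or contact force between camera and coupon above 1 N).
It fails at once if the coupon is forced against the curing box (over 40 N) (contact force between coupon and curebox above 40 N).
It fails at once if the jar, the scraper or the ring is moved more than 30 mm (distance of any of jar, scraper, sample from where it was at the start of the episode above 0.03 m).
It also fails if it takes over 67 s, if anything falls off the work surface, if the arm or the gripper's body presses on something with over 40 N, if the wrist force passes 120 N, or if a joint passes its speed limit or range.

## Working session

There is one attempt and no reset: what is moved stays moved. The work goes in short steps, Python scripts to look and compute and a tool call to move; the robot and the scene stay as the last step left them, time stands still between calls to the robot, and variables do not carry over. Pictures are saved under pics/ and viewed, and the job is handed in when it is done.

Besides the shell and the picture viewer there is one more tool, called after "Emit:" in YAML: its name, and indented under it one key for each argument. step_arm: Moves the arm, as the interface text tells. Its arguments: {"type":"object","properties":{"commands":{"type":"array","items":{"type":"array","items":{"type":"number"}}},"jaw":{"type":"number"},"grip_force":{"type":"number"}},"required":["commands"]}

```bash
ls; mkdir -p pics
python3 - <<'E'
from station import telemetry, optics, manip
import cv2
for n in ("side","top"):
    im=optics.snapshot(n); cv2.imwrite(f"pics/{n}0.png",im[:,:,::-1])
    p=optics.camera_params(n); print(n,p)
print(telemetry.sense())
E
```

```text
pics
side {'mtx': array([[457.73464569,   0.        , 255.84264709],
       [  0.        , 457.73464569, 186.79815272],
       [  0.        ,   0.        ,   1.        ]]), 'origin': array([ 0.30811875, -0.95242644,  0.66654624]), 'attitude': array([ 0.85361636, -0.11259642,  0.05391144, -0.50572196])}
top {'mtx': array([[480.52663194,   0.        , 253.50732845],
       [  0.        , 480.52663194, 204.47506784],
       [  0.        ,   0.        ,   1.        ]]), 'origin': array([0.30697273, 0.01108426, 1.29099242]), 'attitude': array([-0.69415353,  0.71292519, -0.06904953,  0.07155917])}
{'t': 0.1, 'q': array([-1.48049742e+00,  5.28389669e-01,  1.43379184e+00, -4.36822832e-05,
        1.18142195e+00, -1.78502764e-01]), 'qd': array([ 0.0021179 , -0.00388121, -0.00328219,  0.00013779, -0.00045062,
        0.00070832]), 'tau': array([ 1.08787028e-04, -4.43303311e+01, -1.78585786e+01, -1.60500485e-04,
        3.86907341e-03,  5.98766221e-06]), 'tcp_pos': array([ 0.16593959, -0.60188263,  0.23041575]), 'tool_rot': array([ 0.42900245,  0.56298304, -0.42797299,  0.56200188]), 'force': array([-0.41848389,  0.39142205, -0.23262957]), 'ft_torque': array([0.03569152, 0.01603745, 0.00940762]), 'finger_gap': 0.9965076879554899}
```

View pics/side0.png

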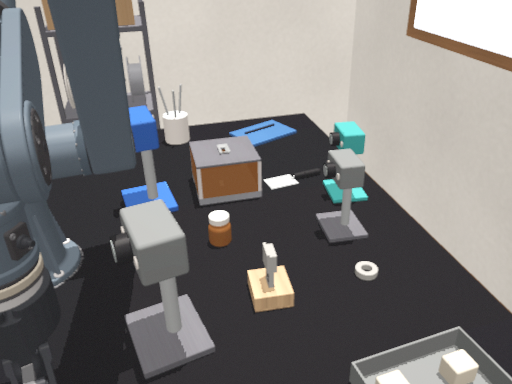

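View pics/top0.png

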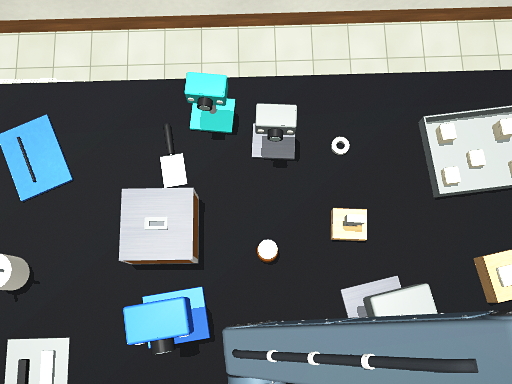

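The side view shows the small grey camera at about (345,190), the coupon and stand at (270,280), the box at (225,165) and the big grey look-alike camera at (155,240). In the top view the small grey camera is at (275,130), the stand at (349,224), the box at (160,226), the jar at (267,250) and the ring at (340,145). I'll enlarge these areas to measure them.

Run:
```python
import cv2, numpy as np
t=cv2.imread('pics/top0.png'); s=cv2.imread('pics/side0.png')
def crop(im,x,y,w,h,k): return cv2.resize(im[y:y+h,x:x+w],None,fx=k,fy=k,interpolation=cv2.INTER_CUBIC)
a=crop(t,315,190,66,66,6); b=crop(t,240,90,66,80,6)[:, :]
c=crop(t,110,180,100,95,6)
cv2.imwrite('pics/c1.png',np.hstack([a,crop(s,240,235,66,66,6)]))  # x0=315,y0=190 | 240,235
cv2.imwrite('pics/c2.png',np.hstack([crop(t,240,90,66,90,6),crop(s,310,145,66,90,6)]))
cv2.imwrite('pics/c3.png',c)
```

```text
(no output)
```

View pics/c1.png

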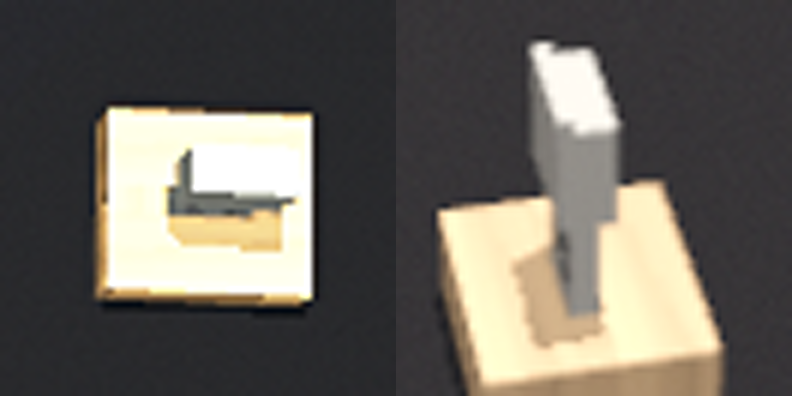

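View pics/c2.png

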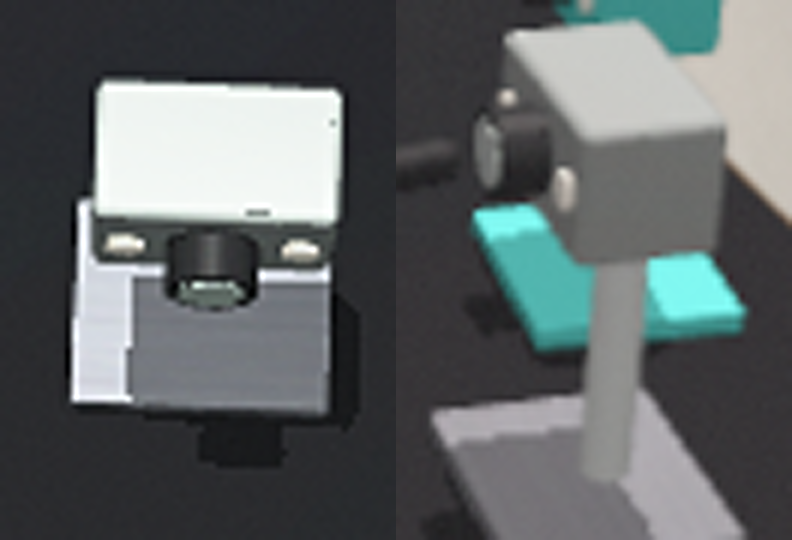

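View pics/c3.png

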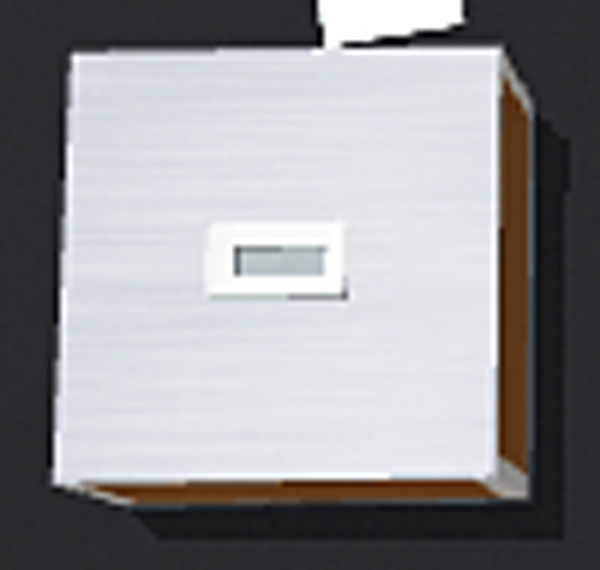

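```bash
cat > h.py <<'E'
import numpy as np, cv2
from scipy.spatial.transform import Rotation as R
from station import telemetry, optics, manip
def cam(n):
    p=optics.camera_params(n); return p['mtx'],np.array(p['origin']),R.from_quat(p['attitude'])
def ray(n,u,v):
    K,o,r=cam(n); d=r.apply(np.linalg.solve(K,[u,v,1.])); return o,d
def atz(n,u,v,z):
    o,d=ray(n,u,v); return o+d*(z-o[2])/d[2]
def proj(n,P):
    K,o,r=cam(n); c=r.inv().apply(np.atleast_2d(P)-o); q=c@K.T; return q[:,:2]/q[:,2:]
def up(U,V,x0,y0,k): return x0+(U+.5)/k-.5, y0+(V+.5)/k-.5
E
python3 - <<'E'
from h import *
np.set_printoptions(precision=4,suppress=True)
for n in('top','side'): print(cam(n)[2].as_matrix())
def T(U,V,x0,y0,z,n='top',k=6): 
    p=atz(n,*up(U,V,x0,y0,k),z); print(n,U,V,p); return p
print('stand top corners');
for c in [(108,108),(313,114),(310,297),(104,292)]: T(*c,315,190,.035)
print('head');
for c in [(188,150),(298,150),(298,197),(188,192)]: T(*c,315,190,.115)
print('camera top')
for c in [(98,82),(342,92),(337,215),(95,212)]: T(*c,240,90,.2)
print('lens'); T(211,292,240,90,.17)
print('lens side'); T(489,152,310-66,145,.17,'side')
print('box roof')
for c in [(73,52),(500,48),(497,478),(55,485)]: T(*c,110,180,.12)
print('lips')
for c in [(207,223),(346,221),(347,297),(207,297)]: T(*c,110,180,.128)
print('slot')
for c in [(235,246),(327,246),(327,276),(235,276)]: T(*c,110,180,.12)
t=cv2.imread('pics/side0.png')
cv2.imwrite('pics/c4.png',cv2.resize(t[238:298,245:300],None,fx=10,fy=10,interpolation=cv2.INTER_CUBIC))
E
```

```text
[[-0.0261 -0.9799  0.1979]
 [-0.9996  0.0268  0.0009]
 [-0.0062 -0.1978 -0.9802]]
[[ 0.9688 -0.1377  0.2059]
 [-0.2468 -0.4631  0.8512]
 [-0.0218 -0.8755 -0.4827]]
stand top corners
top 108 108 [ 0.5464 -0.1978  0.035 ]
top 313 114 [ 0.5412 -0.2884  0.035 ]
top 310 297 [ 0.4598 -0.2811  0.035 ]
top 104 292 [ 0.4644 -0.1913  0.035 ]
head
top 188 150 [ 0.5125 -0.2166  0.115 ]
top 298 150 [ 0.5113 -0.262   0.115 ]
top 298 197 [ 0.4916 -0.2606  0.115 ]
top 188 192 [ 0.4949 -0.2154  0.115 ]
camera top
top 98 82 [ 0.7768 -0.0003  0.2   ]
top 342 92 [ 0.7697 -0.0983  0.2   ]
top 337 215 [ 0.7175 -0.0941  0.2   ]
top 95 212 [0.7215 0.0024 0.2   ]
lens
top 211 292 [ 0.6971 -0.0442  0.17  ]
lens side
side 489 152 [ 0.6994 -0.0429  0.17  ]
box roof
top 73 52 [0.5939 0.3413 0.12  ]
top 500 48 [0.5907 0.1628 0.12  ]
top 497 478 [0.4116 0.1642 0.12  ]
top 55 485 [0.4135 0.3435 0.12  ]
lips
top 207 223 [0.5183 0.282  0.128 ]
top 346 221 [0.5176 0.225  0.128 ]
top 347 297 [0.4861 0.2243 0.128 ]
top 207 297 [0.4877 0.2814 0.128 ]
slot
top 235 246 [0.5098 0.2722 0.12  ]
top 327 246 [0.5088 0.2342 0.12  ]
top 327 276 [0.4963 0.2341 0.12  ]
top 235 276 [0.4973 0.2719 0.12  ]
```

View pics/c4.png

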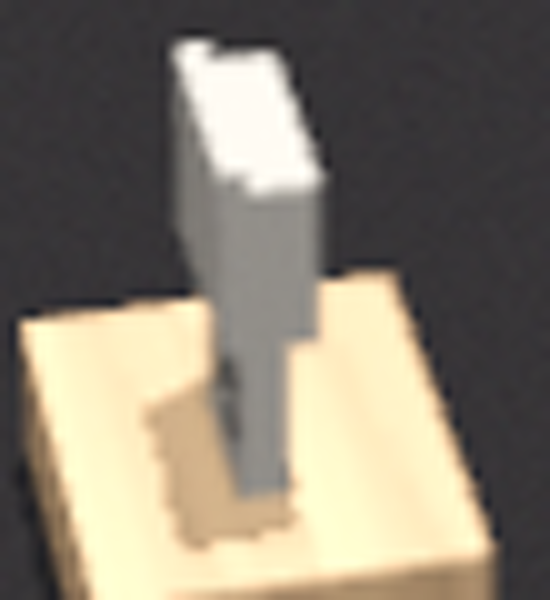

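The enlarged side view shows the ridge and the dark dimples on the coupon's left face, which is toward world -x. Next I'll check the big grey look-alike, the other bystanders and the tool's yaw.

Run:
```python
from h import *
np.set_printoptions(precision=4,suppress=True)
s=telemetry.sense(); print(R.from_quat(s['tool_rot']).as_matrix())
for n,u,v,z in [('side',128,333,0),('side',185,302,0),('side',212,348,0),('side',140,383,0)]: print('foot',n,u,v,atz(n,u,v,z))
for z in (.2,.25,.3,.35):
    print(z,[atz('side',u,v,z)[:2] for u,v in[(122,212),(168,204),(185,235),(140,250)]],[atz('top',u,v,z)[:2] for u,v in [(365,298),(432,285),(437,318)]])
print('jar',atz('top',267,250,.075),'ring',atz('top',340,145,.016),'bluecam',[atz('top',u,v,.25) for u,v in[(125,320),(190,300)]])
a=cv2.imread('pics/top0.png')[260:384,200:512];b=cv2.imread('pics/side0.png')[190:384,100:260]
cv2.imwrite('pics/c5.png',cv2.resize(a,None,fx=2.5,fy=2.5)); cv2.imwrite('pics/c6.png',cv2.resize(b,None,fx=3,fy=3))
```

```text
[[-0.0002  0.9641  0.2656]
 [ 0.002   0.2656 -0.9641]
 [-1.      0.0003 -0.002 ]]
foot side 128 333 [ 0.2124 -0.2718  0.    ]
foot side 185 302 [ 0.3284 -0.2161  0.    ]
foot side 212 348 [ 0.3627 -0.3511  0.    ]
foot side 140 383 [ 0.2313 -0.3932  0.    ]
0.2 [array([ 0.2326, -0.1537]), array([ 0.3216, -0.1485]), array([ 0.342 , -0.2661]), array([ 0.2627, -0.2895])] [array([ 0.3082, -0.2304]), array([ 0.3328, -0.382 ]), array([ 0.2608, -0.3859])]
0.25 [array([ 0.2407, -0.2393]), array([ 0.3202, -0.2347]), array([ 0.3384, -0.3397]), array([ 0.2675, -0.3606])] [array([ 0.3081, -0.2194]), array([ 0.3316, -0.364 ]), array([ 0.2629, -0.3677])]
0.3 [array([ 0.2488, -0.3249]), array([ 0.3187, -0.3208]), array([ 0.3347, -0.4132]), array([ 0.2724, -0.4316])] [array([ 0.3081, -0.2083]), array([ 0.3304, -0.346 ]), array([ 0.265 , -0.3495])]
0.35 [array([ 0.2569, -0.4105]), array([ 0.3173, -0.407 ]), array([ 0.3311, -0.4868]), array([ 0.2773, -0.5026])] [array([ 0.308 , -0.1972]), array([ 0.3292, -0.328 ]), array([ 0.2672, -0.3313])]
jar [ 0.4339 -0.0189  0.075 ] ring [ 0.726  -0.2319  0.016 ] bluecam [array([0.2758, 0.2897, 0.25  ]), array([0.3137, 0.1524, 0.25  ])]
```

View pics/c5.png

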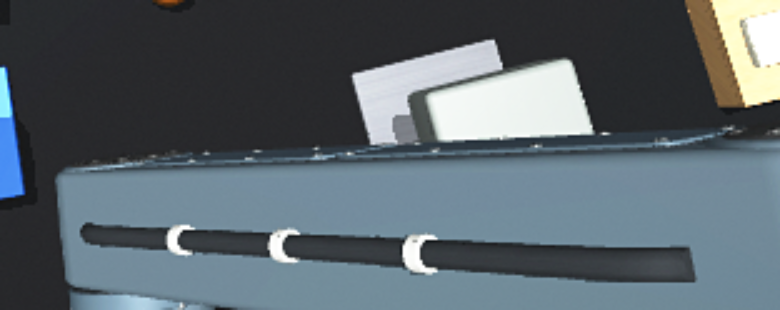

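View pics/c6.png

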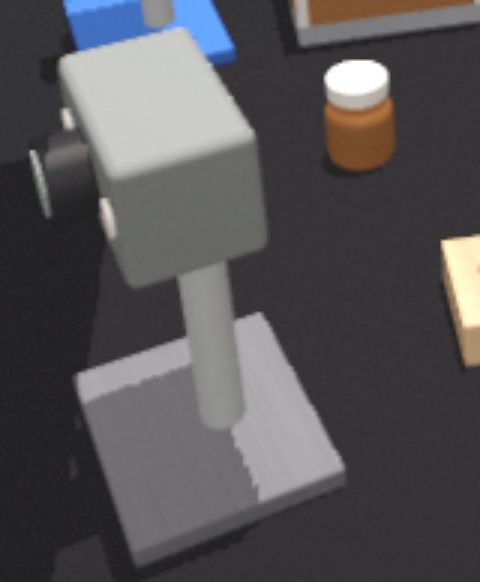

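```bash
cat >> h.py <<'E'
def go(x,y,z,psi=None):
    "tool shift+turn to bring TCP to x,y,z with jaw yaw psi deg (no move)"
    s=telemetry.sense(); r=R.from_quat(s['tool_rot']); m=r.as_matrix()
    d=r.inv().apply(np.array([x,y,z])-s['tcp_pos'])
    now=np.degrees(np.arctan2(m[1,2],m[0,2])); turn=None
    if psi is not None: turn=np.radians((now-psi+180)%360-180)
    print('shift',np.round(d,4),'turn',None if turn is None else round(turn,4),'| now',np.round(s['tcp_pos'],4),'psi',round(now,2),'tilt',round(np.degrees(np.arccos(-m[2,0])),2),'t',round(s['t'],2),'F',np.round(s['force'],2),'gap',round(s['finger_gap'],3),'q6',round(s['q'][5],3))
E
python3 - <<'E'
from h import *
go(.46,-.52,.28); go(.5025,-.239,.18,-93.5)
E
```

```text
shift [-0.0495  0.3053 -0.0009] turn None | now [ 0.1659 -0.6019  0.2304] psi -74.6 tilt 0.12 t 0.1 F [-0.42  0.39 -0.23] gap 0.997 q6 -0.179
shift [ 0.0511  0.4208 -0.2604] turn 0.3299 | now [ 0.1659 -0.6019  0.2304] psi -74.6 tilt 0.12 t 0.1 F [-0.42  0.39 -0.23] gap 0.997 q6 -0.179
```

Emit:
step_arm:
  commands:
    - [-0.02, 0.035, 0, 0.05]
    - [-0.04, 0.075, 0, 0.12]
    - [-0.05, 0.115, 0, 0.2]
    - [-0.05, 0.155, 0, 0.28]
    - [-0.05, 0.195, 0, 0.33]
    - [-0.05, 0.235, 0, 0.33]
    - [-0.05, 0.275, 0, 0.33]
    - [-0.05, 0.305, 0, 0.33]
  jaw: 0.0854
  grip_force: 60

```text
t: 0.77
tcp_pos: [0.463, -0.5191, 0.2799]
tool_rot: [0.515, 0.486, -0.514, 0.484]
force: [-0.4, -0.0, -0.5]
finger_gap: 0.998
```

Run:
```python
from h import *
go(.5025,-.239,.18,-93.5)
```

```text
shift [ 0.1008  0.0228 -0.2816] turn 0.0017 | now [ 0.463  -0.5191  0.2799] psi -93.4 tilt 0.18 t 0.77 F [-0.39 -0.   -0.53] gap 0.998 q6 0.626
```

Emit:
step_arm:
  commands:
    - [0, 0.003, -0.04, 0]
    - [0, 0.006, -0.08, 0]
    - [0, 0.01, -0.12, 0]
    - [0, 0.014, -0.16, 0]
    - [0.02, 0.018, -0.2, 0]
    - [0.05, 0.023, -0.24, 0]
    - [0.07, 0.023, -0.275, 0]
    - [0.085, 0.023, -0.2815, 0]

```text
t: 1.43
tcp_pos: [0.5016, -0.2341, 0.1946]
tool_rot: [0.515, 0.488, -0.513, 0.483]
force: [-0.2, 0.4, 0.5]
finger_gap: 1.005
```

Run:
```python
from h import *
t=optics.snapshot('top'); s=optics.snapshot('side')
k=5
A=cv2.resize(t[160:270,300:380],None,fx=k,fy=k,interpolation=cv2.INTER_CUBIC)
B=cv2.resize(s[190:300,235:310],None,fx=k,fy=k,interpolation=cv2.INTER_CUBIC)
cv2.imwrite('pics/g1.png',np.hstack([A,B])[:,:,::-1])
go(.5025,-.239,.076,-93.5)
```

```text
shift [0.1163 0.0038 0.0059] turn 0.0056 | now [ 0.4999 -0.2341  0.1923] psi -93.18 tilt 0.73 t 1.53 F [ 0.01 -0.11  0.43] gap 0.996 q6 0.982
```

View pics/g1.png

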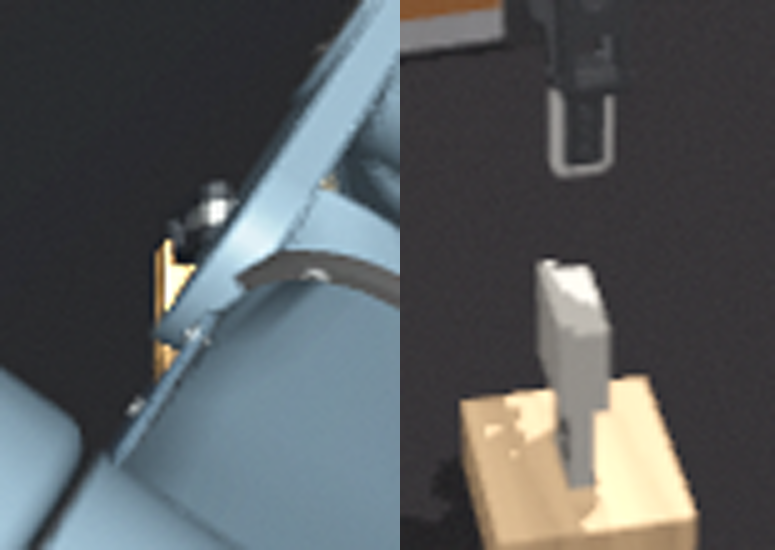

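Emit:
step_arm:
  commands:
    - [0.01, 0.003, 0.005, 0.005]
    - [0.03, 0.003, 0.005, 0.005]
    - [0.05, 0.003, 0.005, 0.005]
    - [0.07, 0.003, 0.005, 0.005]
    - [0.09, 0.003, 0.005, 0.005]
    - [0.105, 0.003, 0.005, 0.005]
    - [0.11, 0.003, 0.005, 0.005]
    - [0.11, 0.003, 0.005, 0.005]

```text
t: 2.2
tcp_pos: [0.5017, -0.2397, 0.0812]
tool_rot: [0.516, 0.489, -0.515, 0.479]
force: [-0.2, 0.1, 0.1]
finger_gap: 1.003
```

Run:
```python
from h import *
s=optics.snapshot('side')
k=8
B=cv2.resize(s[225:300,230:315],None,fx=k,fy=k,interpolation=cv2.INTER_CUBIC)
cv2.imwrite('pics/g2.png',B[:,:,::-1])
go(.5025,-.239,.076,-93.5)
st=telemetry.sense(); r=R.from_quat(st['tool_rot'])
P=st['tcp_pos']+r.apply([[-.013,0,.057],[-.013,0,.043],[-.013,.011,.057],[-.013,-.011,.057]]); q=proj('side',P); print((q-[230,225]+.5)*k-.5)
```

```text
shift [ 0.0062  0.0003 -0.0007] turn -0.0009 | now [ 0.5022 -0.2398  0.0822] psi -93.55 tilt 0.68 t 2.25 F [ 0.12 -0.09 -0.41] gap 1.002 q6 0.982
[[358.58158089 414.01332894]
 [345.77229973 376.59193044]
 [403.5065037  407.9189901 ]
 [313.47893408 420.13177713]]
```

View pics/g2.png

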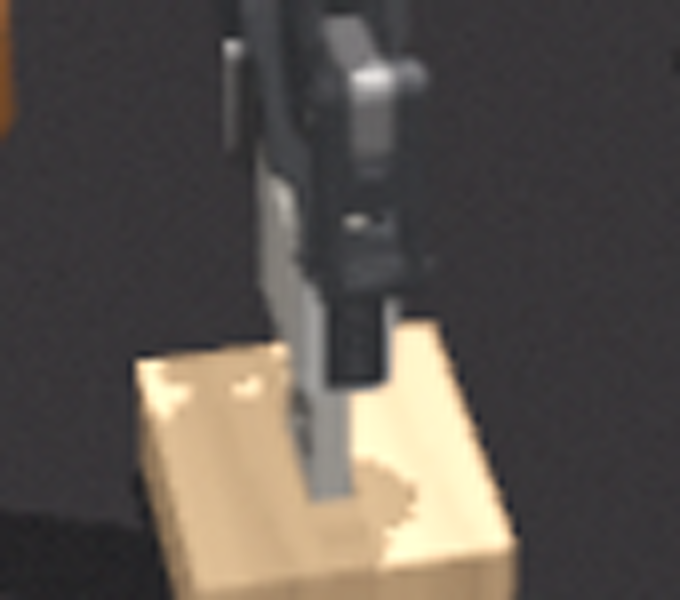

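Run:
```python
from h import *
c=R.from_euler('z',-3.5,degrees=True)
H=np.array([.5025,-.239,.095])
P=H+c.apply([[-.01,-.022,-.02],[.01,-.022,-.02],[-.01,-.022,.025],[.01,-.022,.02],[-.005,-.018,-.06],[.005,-.018,-.06]])
# compare to original crop c4 (x0 245,y0 238,k10)
print(np.round((proj('side',P)-[245,238]+.5)*10-.5))
```

```text
[[211. 356.]
 [309. 343.]
 [208. 175.]
 [308. 182.]
 [233. 494.]
 [281. 487.]]
```

Emit:
step_arm:
  commands:
    - [0.004, 0.001, -0.0005, 0]
    - [0.006, 0.001, -0.0005, 0]
    - [0.006, 0.001, -0.0005, 0]

```text
t: 2.5
tcp_pos: [0.5036, -0.2398, 0.0766]
tool_rot: [0.516, 0.488, -0.515, 0.481]
force: [0.5, 0.3, 0.3]
finger_gap: 1.0
```

Emit:
step_arm:
  commands:
    - [0, 0, 0, 0]
    - [0, 0, 0, 0]
    - [0, 0, 0, 0]
    - [0, 0, 0, 0]
    - [0, 0, 0, 0]
    - [0, 0, 0, 0]
  jaw: 0.03
  grip_force: 60

```text
t: 3.0
tcp_pos: [0.5041, -0.2402, 0.0772]
tool_rot: [0.516, 0.487, -0.515, 0.481]
force: [-0.1, -0.2, 4.0]
finger_gap: 0.511
```

Run:
```python
from h import *
go(.5032,-.239,.076,-93.5)
```

```text
shift [ 0.0012 -0.001  -0.0011] turn -0.0009 | now [ 0.5041 -0.2402  0.0772] psi -93.55 tilt 0.52 t 3.0 F [-0.08 -0.21  3.96] gap 0.511 q6 0.983
```

Emit:
step_arm:
  commands:
    - [-0.005, 0, 0, 0]
    - [-0.015, 0, 0, 0]
    - [-0.03, 0, 0, 0]
    - [-0.05, 0, 0, 0]
    - [-0.075, 0, 0, 0]
    - [-0.1, 0, 0, 0]
    - [-0.12, 0, 0, 0]
    - [-0.13, 0, 0, 0]

```text
t: 3.67
tcp_pos: [0.5058, -0.2418, 0.2105]
tool_rot: [0.516, 0.486, -0.514, 0.483]
force: [-0.2, 0.0, -0.4]
finger_gap: 0.508
```

Run:
```python
from h import *
s=optics.snapshot('side');t=optics.snapshot('top')
k=5
B=cv2.resize(s[170:300,230:315],None,fx=k,fy=k,interpolation=cv2.INTER_CUBIC)
C=cv2.resize(t[150:270,300:375],None,fx=k,fy=k)
cv2.imwrite('pics/g3.png',np.hstack([B[:600],C])[:,:,::-1])
go(.5032,-.239,.207,-93.5)
```

```text
shift [ 0.0024 -0.0027 -0.0025] turn -0.0008 | now [ 0.5057 -0.2417  0.2094] psi -93.55 tilt 0.29 t 3.77 F [ 1.34 -0.83 -1.22] gap 0.508 q6 0.984
```

View pics/g3.png

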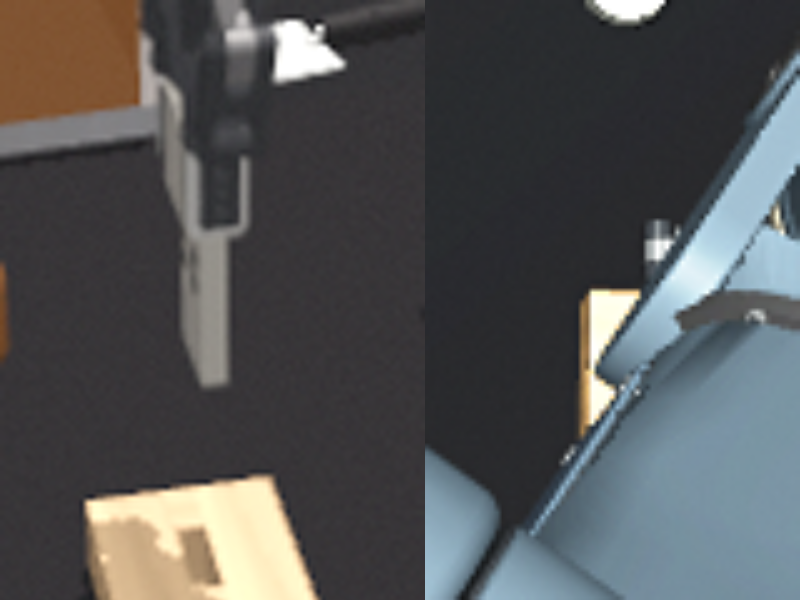

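The side view shows the coupon gripped squarely and hanging upright, clear of the empty pocket. Next I turn it 180° while carrying it toward the camera.

Emit:
step_arm:
  commands:
    - [0, 0.004, -0.02, -0.1]
    - [0, 0.008, -0.04, -0.21]
    - [0, 0.013, -0.06, -0.32]
    - [0, 0.018, -0.08, -0.43]
    - [0, 0.023, -0.1, -0.54]
    - [0, 0.028, -0.12, -0.65]
    - [0, 0.032, -0.135, -0.76]
    - [0, 0.035, -0.142, -0.86]

```text
t: 4.43
tcp_pos: [0.5483, -0.0996, 0.2081]
tool_rot: [0.266, 0.659, -0.263, 0.653]
force: [-0.6, -0.3, 0.1]
finger_gap: 0.507
```

Emit:
step_arm:
  commands:
    - [0, 0, 0, -0.1]
    - [0, 0, 0, -0.21]
    - [0, 0, 0, -0.32]
    - [0, 0, 0, -0.43]
    - [0, 0, 0, -0.54]
    - [0, 0, 0, -0.65]
    - [0, 0, 0, -0.76]
    - [0, 0, 0, -0.86]

```text
t: 5.1
tcp_pos: [0.5471, -0.0991, 0.2062]
tool_rot: [-0.032, 0.709, 0.038, 0.703]
force: [-0.8, 0.1, -0.3]
finger_gap: 0.504
```

Emit:
step_arm:
  commands:
    - [0, 0, 0, -0.1]
    - [0, 0, 0, -0.21]
    - [0, 0, 0, -0.32]
    - [0, 0, 0, -0.43]
    - [0, 0, 0, -0.54]
    - [0, 0, 0, -0.65]
    - [0, 0, 0, -0.76]
    - [0, 0, 0, -0.86]

```text
t: 5.77
tcp_pos: [0.5458, -0.0986, 0.2044]
tool_rot: [-0.323, 0.629, 0.333, 0.624]
force: [-1.1, 0.3, -1.3]
finger_gap: 0.508
```

Run:
```python
from h import *
go(.607,-.038,.207,86.5)
```

```text
shift [-0.0028 -0.0157  0.0847] turn -0.545 | now [ 0.5458 -0.0986  0.2044] psi 55.27 tilt 0.94 t 5.77 F [-1.14  0.28 -1.28] gap 0.508 q6 -1.35
```

Emit:
step_arm:
  commands:
    - [0, -0.003, 0.015, -0.1]
    - [-0.002, -0.006, 0.03, -0.2]
    - [-0.003, -0.009, 0.045, -0.3]
    - [-0.003, -0.012, 0.06, -0.4]
    - [-0.003, -0.014, 0.073, -0.5]
    - [-0.003, -0.015, 0.08, -0.545]
    - [-0.003, -0.0155, 0.0845, -0.545]
    - [-0.003, -0.0155, 0.0845, -0.545]

```text
t: 6.43
tcp_pos: [0.6062, -0.0372, 0.2056]
tool_rot: [-0.478, 0.516, 0.491, 0.514]
force: [0.1, -0.6, -1.2]
finger_gap: 0.508
```

Run:
```python
from h import *
s=optics.snapshot('side');t=optics.snapshot('top')
k=5
B=cv2.resize(s[130:250,270:380],None,fx=k,fy=k,interpolation=cv2.INTER_CUBIC)
cv2.imwrite('pics/g4.png',B[:,:,::-1]); cv2.imwrite('pics/g4t.png',t[:,:,::-1])
go(.607,-.038,.207,86.5)
st=telemetry.sense(); r=R.from_quat(st['tool_rot'])
H=st['tcp_pos']+r.apply([-.018,0,0]); # coupon
# coupon axes: z up=-tool x ; x = along -? dimple dir now +x world
P=H+r.apply(np.array([[.07+.02,0,0],[.055,0,0],[0,0,0],[.09,.005,.018],[.09,-.005,.018],[.09,.005,-.018],[.09,-.005,-.018]]))
print(P[:3].round(4)); print(np.round((proj('side',P)-[270,130]+.5)*k-.5)); print(np.round(proj('side',np.array([.697,-.0435,.17]))))
```

```text
shift [-0.0008 -0.0011  0.0001] turn -0.0009 | now [ 0.6058 -0.038   0.2062] psi 86.45 tilt 1.06 t 6.53 F [-0.08  0.02  0.24] gap 0.51 q6 -1.762
[[ 0.6048 -0.0373  0.1342]
 [ 0.6053 -0.0376  0.1692]
 [ 0.6061 -0.0382  0.2242]]
[[ 84. 289.]
 [ 86. 224.]
 [ 89. 118.]
 [ 65. 272.]
 [ 85. 270.]
 [ 83. 308.]
 [103. 306.]]
[[324. 170.]]
```

View pics/g4.png

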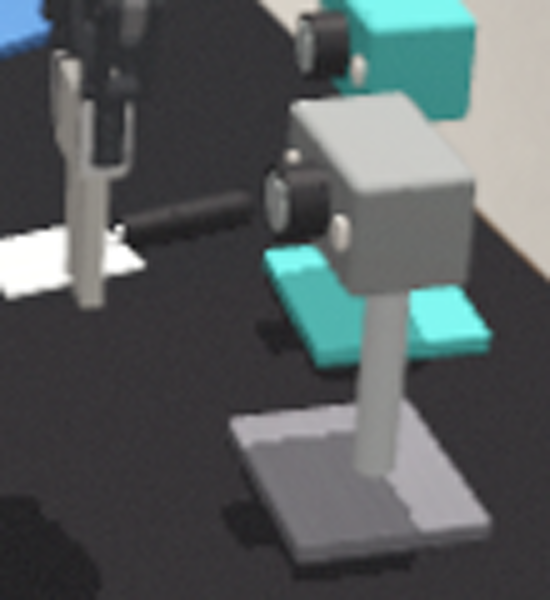

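View pics/g4t.png

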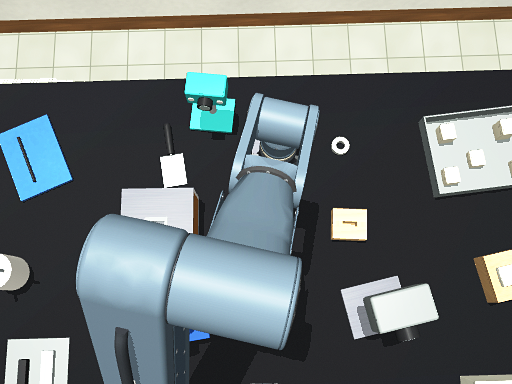

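The blade's lower end appears at (80–103, 308) in the crop, matching the predicted (83–103, 307). The dimpled face is toward the lens, so I hold here.

Emit:
step_arm:
  commands:
    - [0, 0, 0, 0]
    - [0, 0, 0, 0]
    - [0, 0, 0, 0]
    - [0, 0, 0, 0]
    - [0, 0, 0, 0]
    - [0, 0, 0, 0]
    - [0, 0, 0, 0]
    - [0, 0, 0, 0]

```text
t: 7.2
tcp_pos: [0.6059, -0.038, 0.2062]
tool_rot: [-0.478, 0.517, 0.491, 0.514]
force: [0.0, -1.0, -0.8]
finger_gap: 0.507
```

Emit:
step_arm:
  commands:
    - [0, 0, 0, 0.1]
    - [0, 0, 0, 0.21]
    - [0, 0, 0, 0.32]
    - [0, 0, 0, 0.43]
    - [0, 0, 0, 0.54]
    - [0, 0, 0, 0.65]
    - [0, 0, 0, 0.76]
    - [0, 0, 0, 0.86]

```text
t: 7.87
tcp_pos: [0.6059, -0.038, 0.2063]
tool_rot: [-0.218, 0.675, 0.229, 0.667]
force: [-0.1, 0.0, -0.2]
finger_gap: 0.508
```

Run:
```python
from h import *
go(.607,-.038,.207,-3.5)
```

```text
shift [-0.0008 -0.0006  0.0009] turn 0.7047 | now [ 0.6059 -0.038   0.2063] psi 36.88 tilt 1.05 t 7.87 F [-0.07  0.01 -0.24] gap 0.508 q6 -0.896
```

Emit:
step_arm:
  commands:
    - [0, 0, 0, 0.1]
    - [0, 0, 0, 0.21]
    - [0, 0, 0, 0.32]
    - [0, 0, 0, 0.43]
    - [0, 0, 0, 0.54]
    - [0, 0, 0, 0.65]
    - [-0.001, 0, 0, 0.705]
    - [-0.001, 0, 0, 0.705]

```text
t: 8.53
tcp_pos: [0.606, -0.038, 0.2074]
tool_rot: [0.025, 0.712, -0.019, 0.701]
force: [-0.2, 0.2, -0.4]
finger_gap: 0.507
```

Emit:
step_arm:
  commands:
    - [0, 0, 0, 0]
    - [0, 0, 0, 0]
    - [0, 0, 0, 0]
    - [0, 0, 0, 0]
    - [0, 0, 0, 0]
    - [0, 0, 0, 0]
    - [0, 0, 0, 0]
    - [0, 0, 0, 0]

```text
t: 9.2
tcp_pos: [0.606, -0.038, 0.2074]
tool_rot: [0.025, 0.712, -0.018, 0.701]
force: [-0.3, -0.1, -0.2]
finger_gap: 0.509
```

Run:
```python
from h import *
s=optics.snapshot('side')
k=6
B=cv2.resize(s[130:220,270:370],None,fx=k,fy=k,interpolation=cv2.INTER_CUBIC)
cv2.imwrite('pics/g5.png',B[:,:,::-1])
go(.607,-.038,.207,-3.5)
```

```text
shift [0.0004 0.     0.001 ] turn -0.001 | now [ 0.606  -0.038   0.2074] psi -3.56 tilt 1.03 t 9.25 F [-0.45  0.19 -1.36] gap 0.508 q6 -0.19
```

View pics/g5.png

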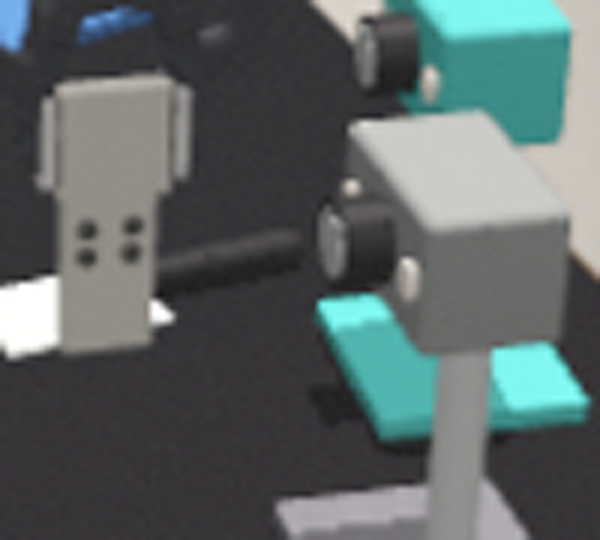

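The dimples face the side camera and a narrow edge faces the lens; that view was held for 0.67 s. Now I turn to the plain face.

Emit:
step_arm:
  commands:
    - [0, 0, 0, 0.1]
    - [0, 0, 0, 0.21]
    - [0, 0, 0, 0.32]
    - [0, 0, 0, 0.43]
    - [0, 0, 0, 0.54]
    - [0, 0, 0, 0.65]
    - [0, 0, 0, 0.76]
    - [0, 0, 0, 0.86]

```text
t: 9.92
tcp_pos: [0.606, -0.038, 0.2074]
tool_rot: [0.317, 0.639, -0.315, 0.626]
force: [-0.3, 0.6, -1.0]
finger_gap: 0.505
```

Emit:
step_arm:
  commands:
    - [0, 0, 0, 0.1]
    - [0, 0, 0, 0.21]
    - [0, 0, 0, 0.32]
    - [0, 0, 0, 0.43]
    - [0, 0, 0, 0.54]
    - [0, 0, 0, 0.65]
    - [0, 0, 0, 0.705]
    - [0, 0, 0, 0.705]

```text
t: 10.58
tcp_pos: [0.606, -0.038, 0.2074]
tool_rot: [-0.514, -0.49, 0.517, -0.478]
force: [-0.2, 0.8, -1.0]
finger_gap: 0.509
```

Emit:
step_arm:
  commands:
    - [0, 0, 0, 0]
    - [0, 0, 0, 0]
    - [0, 0, 0, 0]
    - [0, 0, 0, 0]
    - [0, 0, 0, 0]
    - [0, 0, 0, 0]
    - [0, 0, 0, 0]
    - [0, 0, 0, 0]

```text
t: 11.25
tcp_pos: [0.606, -0.038, 0.2074]
tool_rot: [-0.514, -0.49, 0.517, -0.478]
force: [0.2, -0.1, 0.4]
finger_gap: 0.505
```

Run:
```python
from h import *
s=optics.snapshot('side')
k=8
B=cv2.resize(s[130:205,260:340],None,fx=k,fy=k,interpolation=cv2.INTER_CUBIC)
cv2.imwrite('pics/g6.png',B[:,:,::-1])
go(.607,-.038,.207,-93.5)
go(.5026,.253,.26,-90.5)
st=telemetry.sense(); r=R.from_quat(st['tool_rot'])
H=st['tcp_pos']+r.apply([-.018,0,0])
P=H+r.apply(np.array([[.09,.005,.018],[.09,-.005,.018],[.02,.01,.022],[.02,-.01,.022]]))
print(H,np.round((proj('side',P)-[260,130]+.5)*k-.5))
```

```text
shift [ 0.0004  0.001  -0.0001] turn -0.0013 | now [ 0.606  -0.038   0.2074] psi -93.57 tilt 1.03 t 11.3 F [ 0.32 -0.23  0.69] gap 0.508 q6 1.38
shift [-0.0481 -0.1221 -0.2845] turn -0.0537 | now [ 0.606  -0.038   0.2074] psi -93.57 tilt 1.03 t 11.3 F [ 0.32 -0.23  0.69] gap 0.508 q6 1.38
[ 0.60628238 -0.03819322  0.22538391] [[247. 487.]
 [214. 490.]
 [275. 279.]
 [207. 285.]]
```

View pics/g6.png

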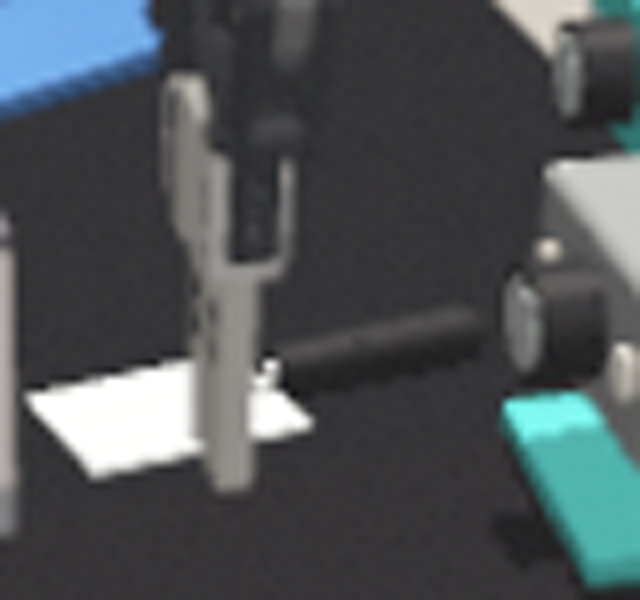

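```bash
python3 - <<'E'
from h import *
from scipy.optimize import lstsq if False else least_squares
E
python3 - <<'E'
from h import *
def tri(a,b):
    o1,d1=ray('top',*a);o2,d2=ray('side',*b); s=np.linalg.lstsq(np.c_[d1,-d2],o2-o1,rcond=None)[0]
    p,q=o1+d1*s[0],o2+d2*s[1]; return ((p+q)/2).round(3),np.linalg.norm(p-q).round(4)
# top back-right corner (+x,-y): top (186,297); side ~ (155,124)
print(tri((186,299),(157,125)),tri((157,305),(142,115)))
s=cv2.imread('pics/side0.png'); cv2.imwrite('pics/b1.png',cv2.resize(s[90:220,110:210],None,fx=5,fy=5))
print(telemetry.sense()['q'].round(3))
E
```

```text
(array([0.321, 0.161, 0.253]), np.float64(0.0098)) (array([0.299, 0.22 , 0.262]), np.float64(0.013))
[-0.25   0.537  1.492  0.007  1.13   1.38 ]  File "<stdin>", line 2
    from scipy.optimize import lstsq if False else least_squares
                                     ^^
SyntaxError: invalid syntax
```

View pics/b1.png

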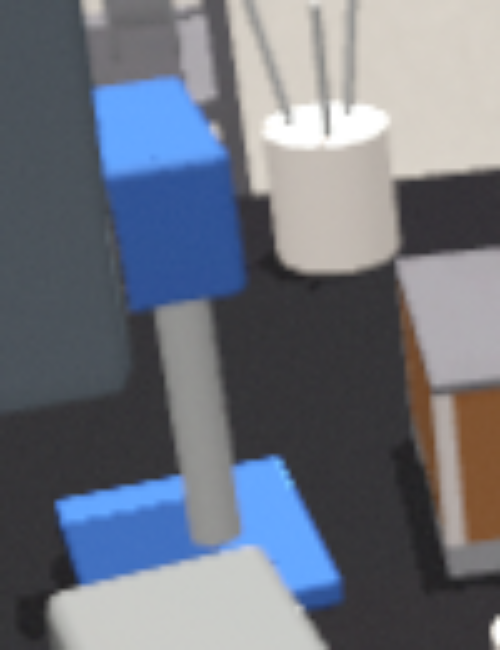

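Emit:
step_arm:
  commands:
    - [-0.03, -0.012, -0.02, 0]
    - [-0.05, -0.027, -0.055, 0]
    - [-0.06, -0.043, -0.09, 0]
    - [-0.06, -0.058, -0.125, 0]
    - [-0.06, -0.073, -0.16, -0.01]
    - [-0.06, -0.088, -0.195, -0.02]
    - [-0.06, -0.1, -0.225, -0.03]
    - [-0.06, -0.108, -0.245, -0.04]

```text
t: 11.97
tcp_pos: [0.5127, 0.2154, 0.2716]
tool_rot: [-0.504, -0.502, 0.506, -0.488]
force: [-0.6, -0.2, -0.6]
finger_gap: 0.505
```

Run:
```python
from h import *
s=optics.snapshot('side')
cv2.imwrite('pics/i1.png',s[:,:,::-1])
go(.5026,.253,.26,-90.5)
```

```text
shift [ 0.0123 -0.0094 -0.0345] turn -0.0087 | now [0.5116 0.2182 0.2717] psi -91.0 tilt 1.22 t 12.02 F [-1.01  2.84  0.59] gap 0.511 q6 1.775
```

View pics/i1.png

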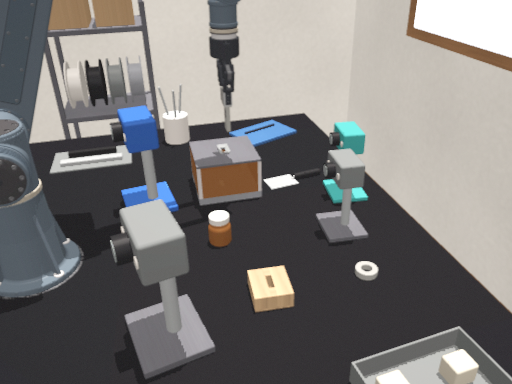

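Emit:
step_arm:
  commands:
    - [0.004, -0.003, -0.01, -0.009]
    - [0.008, -0.006, -0.022, -0.009]
    - [0.012, -0.009, -0.032, -0.009]
    - [0.012, -0.0095, -0.0345, -0.009]
    - [0.012, -0.0095, -0.0345, -0.009]
    - [0.012, -0.0095, -0.0345, -0.009]

```text
t: 12.52
tcp_pos: [0.5028, 0.2526, 0.2602]
tool_rot: [0.501, 0.505, -0.503, 0.49]
force: [0.5, 0.1, 0.1]
finger_gap: 0.51
```

Run:
```python
from h import *
s=optics.snapshot('side'); t=optics.snapshot('top')
k=8
x0,y0=180,100
cv2.imwrite('pics/i2.png',cv2.resize(s[y0:y0+75,x0:x0+90],None,fx=k,fy=k,interpolation=cv2.INTER_CUBIC)[:,:,::-1])
cv2.imwrite('pics/i2t.png',t[:,:,::-1])
go(.5026,.253,.26,-90.5)
st=telemetry.sense(); r=R.from_quat(st['tool_rot']); print(r.as_matrix().round(4))
tip=st['tcp_pos']+r.apply([.072,0,0]); print('tip',tip)
P=tip+r.apply(np.array([[0,.005,.018],[0,-.005,.018],[0,.005,-.018],[0,-.005,-.018]]))
print(np.round((proj('side',P)-[x0,y0]+.5)*k-.5,1))
S=np.array([.5026,.253,.12]);b=R.from_euler('z',-.5,degrees=True)
L=S+b.apply([[-.014,-.027,.008],[.014,-.027,.008],[.014,.027,.008],[-.014,.027,.008],[-.006,-.019,0],[.006,-.019,0],[.006,.019,0],[-.006,.019,0]])
print(np.round((proj('side',L)-[x0,y0]+.5)*k-.5,1))
```

```text
shift [ 0.0004 -0.0004 -0.0007] turn -0.0007 | now [0.503  0.2523 0.2604] psi -90.54 tilt 1.19 t 12.62 F [-0.67  0.45 -0.48] gap 0.51 q6 1.83
[[-0.0156  0.9998 -0.0094]
 [ 0.0136 -0.0092 -0.9999]
 [-0.9998 -0.0158 -0.0135]]
tip [0.50186298 0.25328545 0.18842676]
[[352.7 245.4]
 [324.5 248.1]
 [334.8 208.1]
 [307.2 210.7]]
[[316.2 418.7]
 [393.7 409.4]
 [366.2 351.3]
 [291.2 360.1]
 [335.8 427.5]
 [368.7 423.5]
 [349.9 382.2]
 [317.7 386. ]]
```

View pics/i2.png

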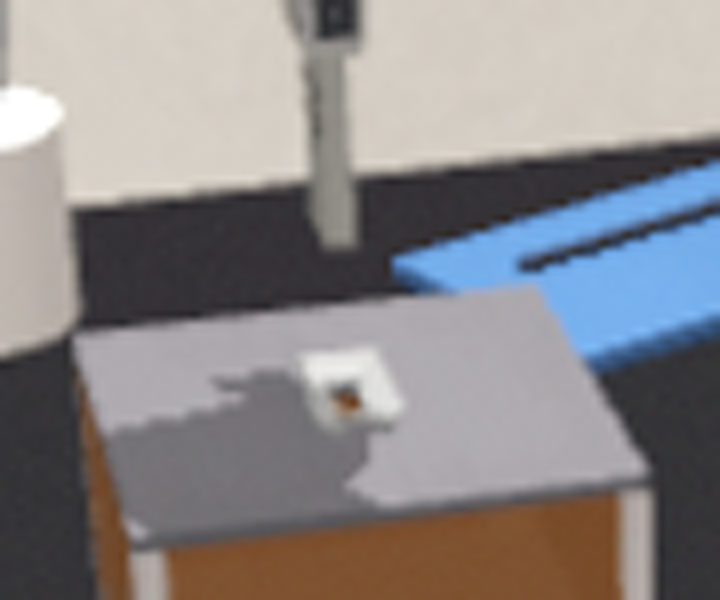

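View pics/i2t.png

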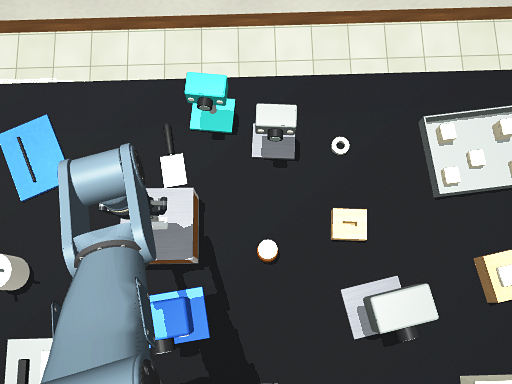

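Run:
```python
from h import *
s=cv2.imread('pics/side0.png'); k=16
x0,y0=205,135
cv2.imwrite('pics/i3.png',cv2.resize(s[y0:y0+30,x0:x0+40],None,fx=k,fy=k,interpolation=cv2.INTER_CUBIC))
k=5;x1,y1=180,130
cv2.imwrite('pics/i4.png',cv2.resize(s[y1:y1+75,x1:x1+90],None,fx=8,fy=8,interpolation=cv2.INTER_CUBIC))
S=np.array([.5026,.253,.12]);b=R.from_euler('z',-.5,degrees=True)
L=S+b.apply([[-.014,-.027,.008],[.014,-.027,.008],[.014,.027,.008],[-.014,.027,.008],[-.006,-.019,0],[.006,-.019,0],[.006,.019,0],[-.006,.019,0]])
print(np.round((proj('side',L)-[x0,y0]+.5)*16-.5,1))
L=S+b.apply([[-.09,-.09,0],[.09,-.09,0],[.09,.09,0],[-.09,.09,0]])
print(np.round((proj('side',L)-[x1,y1]+.5)*8-.5,1))
```

```text
[[232.8 277.9]
 [387.8 259.3]
 [332.9 143.1]
 [183.  160.6]
 [272.  295.5]
 [337.9 287.6]
 [300.3 204.9]
 [235.9 212.5]]
[[127.  301.6]
 [644.1 236.7]
 [530.2  45.7]
 [ 67.3  98.5]]
```

View pics/i3.png

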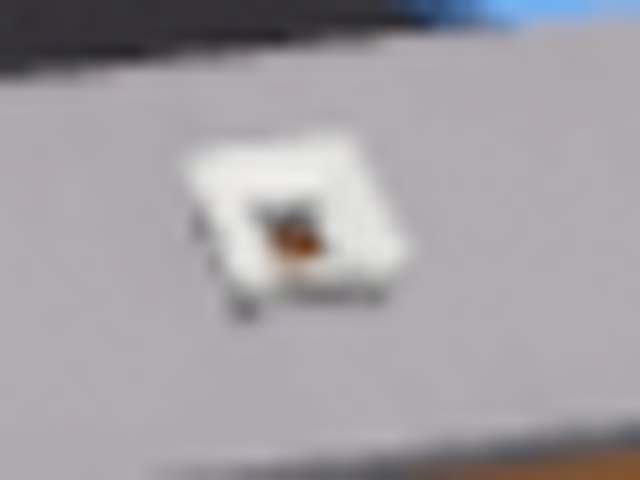

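View pics/i4.png

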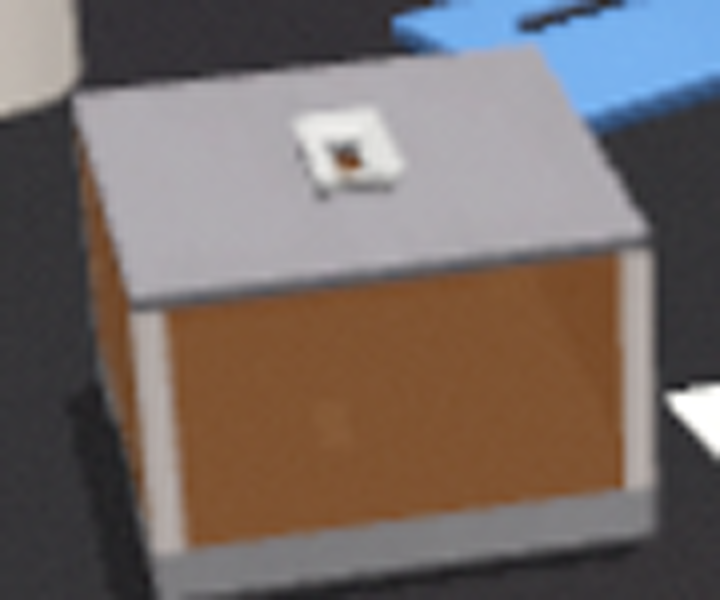

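Emit:
step_arm:
  commands:
    - [0.005, 0.002, 0.0006, 0]
    - [0.015, 0.0042, 0.0012, 0]
    - [0.03, 0.0042, 0.0012, 0]
    - [0.045, 0.0042, 0.0012, 0]
    - [0.053, 0.0042, 0.0012, 0]
    - [0.055, 0.0042, 0.0012, 0]
    - [0.055, 0.0042, 0.0012, 0]
    - [0.055, 0.0042, 0.0012, 0]

```text
t: 13.28
tcp_pos: [0.5067, 0.2518, 0.2055]
tool_rot: [0.502, 0.505, -0.503, 0.49]
force: [0.2, 0.1, 0.4]
finger_gap: 0.507
```

```bash
cat > chk.py <<'E'
from h import *
import sys
s=optics.snapshot('side'); k=12
x0,y0=198,105
cv2.imwrite(sys.argv[1],cv2.resize(s[y0:y0+50,x0:x0+55],None,fx=k,fy=k,interpolation=cv2.INTER_CUBIC)[:,:,::-1])
go(.505,.253,.26,-90.5)
st=telemetry.sense(); r=R.from_quat(st['tool_rot']); print(r.as_matrix()[:,0].round(4))
tip=st['tcp_pos']+r.apply([.072,0,0]); print('tip',tip,'axis at .12',tip+r.apply([tip[2]-.12,0,0]))
P=tip+r.apply(np.array([[0,.005,.018],[0,-.005,.018],[0,.005,-.018],[0,-.005,-.018],[-.07,.005,.018],[-.07,-.005,.018]]))
print(np.round((proj('side',P)-[x0,y0]+.5)*k-.5,1))
S=np.array([.505,.253,.12]);b=R.from_euler('z',-.5,degrees=True)
L=S+b.apply([[-.014,-.027,.008],[.014,-.027,.008],[.014,.027,.008],[-.014,.027,.008]])
print(np.round((proj('side',L)-[x0,y0]+.5)*k-.5,1))
E
python3 chk.py pics/i5.png
```

```text
shift [-0.054  -0.0027 -0.0018] turn -0.0007 | now [0.5069 0.2519 0.2059] psi -90.54 tilt 1.14 t 13.33 F [ 0.27  0.76 -0.56] gap 0.51 q6 1.825
[-0.0143  0.014  -0.9998]
tip [0.50591956 0.25291465 0.13392958] axis at .12 [0.50572076 0.25310946 0.12000278]
[[343.  520.8]
 [301.7 525.1]
 [316.  461.1]
 [275.6 465.2]
 [332.  245.6]
 [289.5 249.6]]
[[268.5 567.1]
 [384.6 553.1]
 [343.1 466.1]
 [230.8 479.2]]
```

View pics/i5.png

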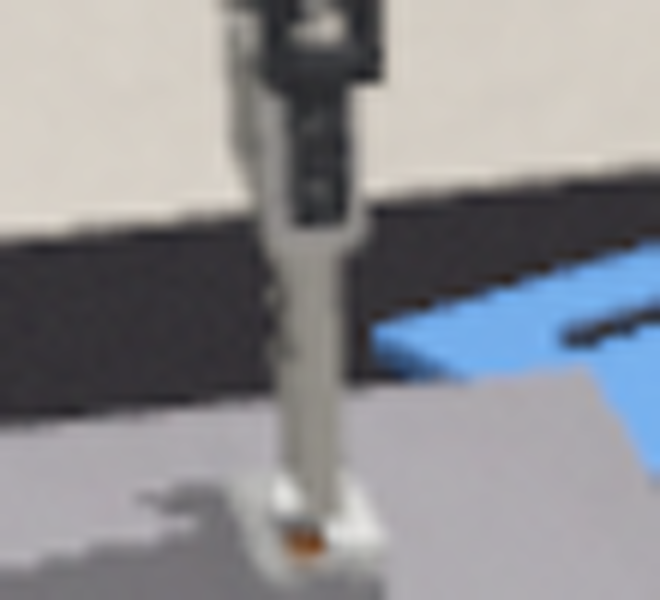

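Emit:
step_arm:
  commands:
    - [0.002, -0.0006, 0, 0]
    - [0.005, -0.0006, 0, 0]
    - [0.008, -0.0006, 0, 0]
    - [0.011, -0.0006, 0, 0]
    - [0.011, -0.0006, 0, 0]

```text
t: 13.75
tcp_pos: [0.5057, 0.252, 0.1943]
tool_rot: [0.502, 0.505, -0.503, 0.49]
force: [0.3, -0.5, 0.3]
finger_gap: 0.51
```

```bash
python3 chk.py pics/i6.png
```

```text
shift [-0.0655 -0.0019 -0.0019] turn -0.0007 | now [0.5059 0.252  0.1945] psi -90.54 tilt 1.18 t 13.8 F [-0.33  0.02 -1.  ] gap 0.508 q6 1.825
[-0.0152  0.0137 -0.9998]
tip [0.50475334 0.252981   0.12249823] axis at .12 [0.50471525 0.25301527 0.12000053]
[[340.7 565. ]
 [299.5 569.4]
 [313.9 504.6]
 [273.6 508.7]
 [330.  292.1]
 [287.7 296.2]]
[[268.5 567.1]
 [384.6 553.1]
 [343.1 466.1]
 [230.8 479.2]]
```

View pics/i6.png

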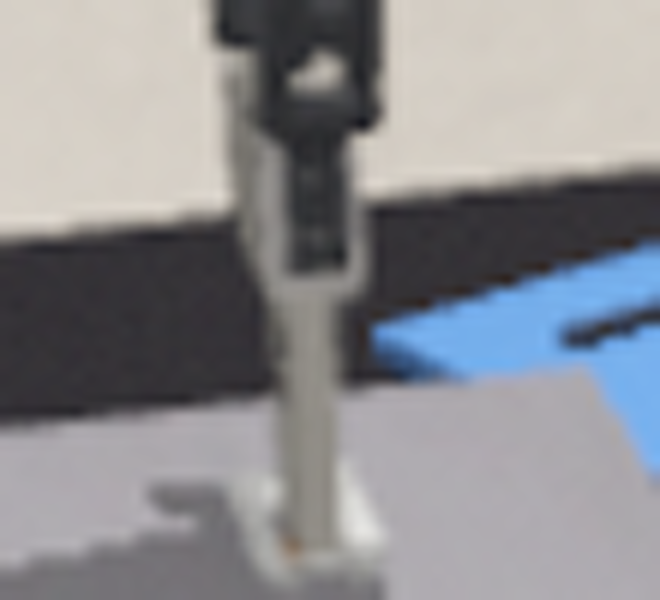

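Emit:
step_arm:
  commands:
    - [0.001, 0, 0, 0]
    - [0.002, 0, 0, 0]
    - [0.003, 0, 0, 0]
    - [0.004, 0, 0, 0]
    - [0.004, 0, 0, 0]

```text
t: 14.22
tcp_pos: [0.5056, 0.2521, 0.1903]
tool_rot: [0.502, 0.505, -0.503, 0.49]
force: [-1.0, 0.7, -0.7]
finger_gap: 0.509
```

```bash
python3 chk.py pics/i7.png
```

```text
shift [-0.0697 -0.0017 -0.0018] turn -0.0009 | now [0.5056 0.2522 0.1903] psi -90.55 tilt 1.21 t 14.27 F [0.11 0.65 0.09] gap 0.504 q6 1.825
[-0.0158  0.0139 -0.9998]
tip [0.50442133 0.25316179 0.11827637] axis at .12 [0.50444854 0.25313776 0.11999962]
[[340.2 581. ]
 [299.  585.3]
 [313.4 520.2]
 [273.2 524.4]
 [329.6 309. ]
 [287.3 313. ]]
[[268.5 567.1]
 [384.6 553.1]
 [343.1 466.1]
 [230.8 479.2]]
```

View pics/i7.png

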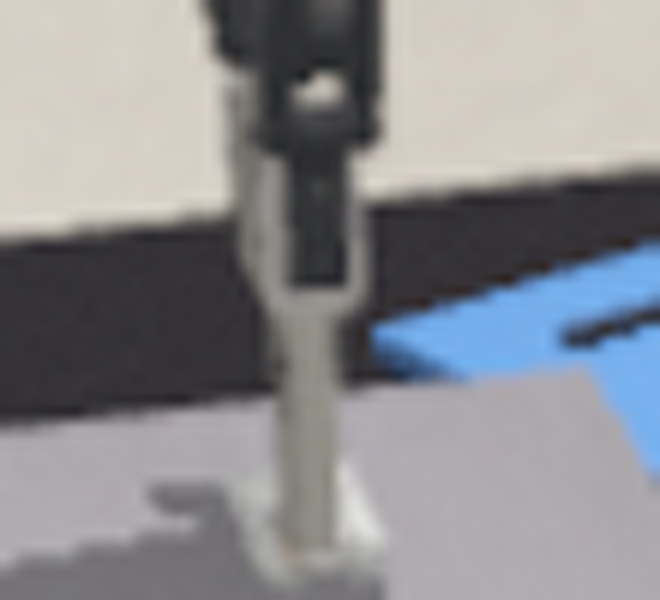

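No force so far, so I keep going down in small steps and watch it.

Emit:
step_arm:
  commands:
    - [0.001, 0.0002, 0, 0]
    - [0.002, 0.0004, 0, 0]
    - [0.003, 0.0004, 0, 0]
    - [0.004, 0.0004, 0, 0]
    - [0.004, 0.0004, 0, 0]

```text
t: 14.68
tcp_pos: [0.5056, 0.2522, 0.186]
tool_rot: [0.502, 0.505, -0.503, 0.49]
force: [-1.8, 0.8, -0.3]
finger_gap: 0.505
```

Emit:
step_arm:
  commands:
    - [0.001, 0, 0, 0]
    - [0.002, 0, 0, 0]
    - [0.003, 0, 0, 0]
    - [0.004, 0, 0, 0]
    - [0.004, 0, 0, 0]

```text
t: 15.1
tcp_pos: [0.5055, 0.2522, 0.1817]
tool_rot: [0.502, 0.505, -0.503, 0.49]
force: [-0.6, 0.9, -1.1]
finger_gap: 0.507
```

```bash
python3 chk.py pics/i8.png
```

```text
shift [-0.0782 -0.0019 -0.0018] turn -0.0009 | now [0.5056 0.2523 0.1817] psi -90.55 tilt 1.23 t 15.15 F [-1.56 -0.09 -1.05] gap 0.509 q6 1.825
[-0.0165  0.0138 -0.9998]
tip [0.5043756  0.25324716 0.10974491] axis at .12 [0.50454505 0.25310532 0.11999762]
[[341.8 613.2]
 [300.8 617.5]
 [315.1 551.9]
 [275.  556.1]
 [331.5 342.9]
 [289.4 347. ]]
[[268.5 567.1]
 [384.6 553.1]
 [343.1 466.1]
 [230.8 479.2]]
```

View pics/i8.png

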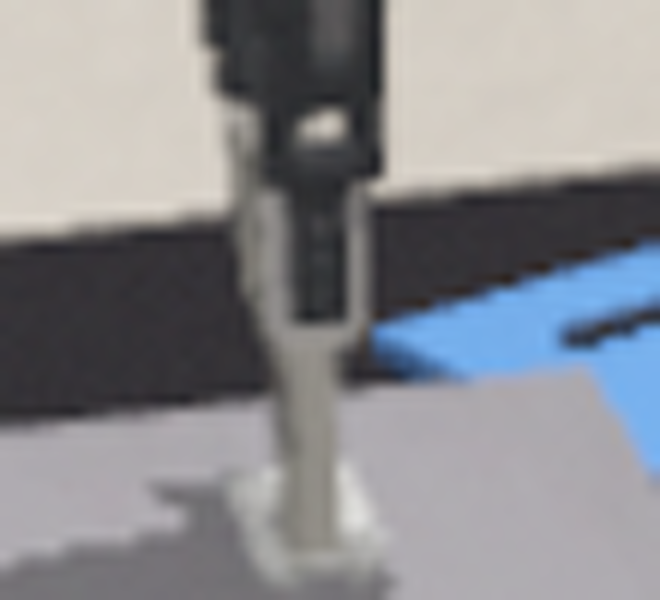

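Emit:
step_arm:
  commands:
    - [0.002, -0.0003, 0, 0]
    - [0.004, -0.0003, 0, 0]
    - [0.006, -0.0003, 0, 0]
    - [0.008, -0.0003, 0, 0]
    - [0.01, -0.0003, 0, 0]
    - [0.01, -0.0003, 0, 0]

```text
t: 15.65
tcp_pos: [0.5051, 0.2524, 0.1713]
tool_rot: [0.502, 0.505, -0.503, 0.49]
force: [-0.1, 0.4, -1.3]
finger_gap: 0.506
```

```bash
python3 chk.py pics/i9.png|head -3
```

```text
shift [-0.0885 -0.0017 -0.0019] turn -0.0009 | now [0.5052 0.2523 0.1715] psi -90.55 tilt 1.23 t 15.7 F [ 0.38 -0.4  -0.87] gap 0.505 q6 1.825
[-0.0166  0.0137 -0.9998]
tip [0.50398502 0.25333583 0.09947091] axis at .12 [0.50432561 0.25305356 0.11999523]
```

Emit:
step_arm:
  commands:
    - [0.002, 0, 0, 0]
    - [0.004, 0, 0, 0]
    - [0.006, 0, 0, 0]
    - [0.008, 0, 0, 0]
    - [0.01, 0, 0, 0]
    - [0.012, 0, 0, 0]
    - [0.012, 0, 0, 0]

```text
t: 16.28
tcp_pos: [0.5047, 0.2524, 0.1589]
tool_rot: [0.501, 0.505, -0.503, 0.49]
force: [-0.1, 0.3, -0.7]
finger_gap: 0.509
```

```bash
python3 chk.py pics/i10.png|head -3
```

```text
shift [-0.1008 -0.0016 -0.0019] turn -0.001 | now [0.5048 0.2525 0.1592] psi -90.56 tilt 1.25 t 16.33 F [0.62 0.14 0.03] gap 0.506 q6 1.824
[-0.0171  0.0136 -0.9998]
tip [0.50359313 0.253471   0.08719571] axis at .12 [0.50415493 0.25302328 0.11999213]
```

View pics/i10.png

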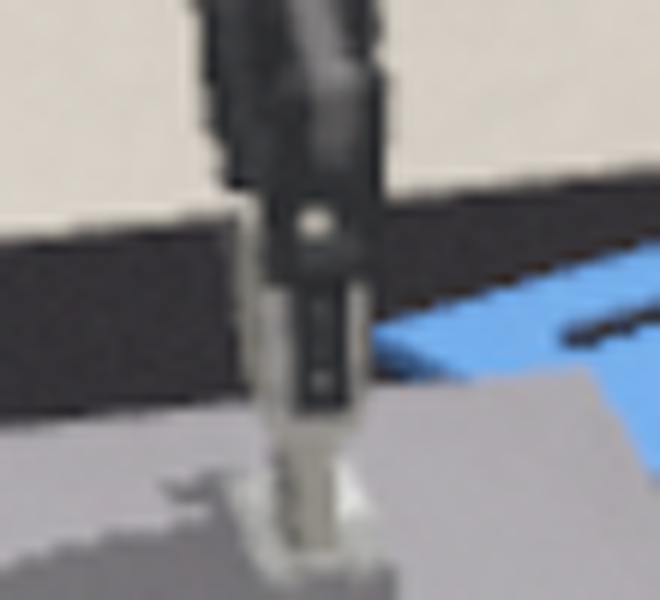

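Emit:
step_arm:
  commands:
    - [0.002, 0, 0, 0]
    - [0.005, 0.0002, 0, 0]
    - [0.008, 0.0003, 0, 0]
    - [0.011, 0.0003, 0, 0]
    - [0.014, 0.0003, 0, 0]
    - [0.0165, 0.0003, 0, 0]
    - [0.0165, 0.0003, 0, 0]

```text
t: 16.92
tcp_pos: [0.5044, 0.2526, 0.1419]
tool_rot: [0.501, 0.505, -0.504, 0.49]
force: [0.9, 0.4, -1.0]
finger_gap: 0.505
```

Emit:
step_arm:
  commands:
    - [0, 0, 0, 0]
    - [0, 0, 0, 0]
    - [0, 0, 0, 0]
    - [0, 0, 0, 0]

```text
t: 17.25
tcp_pos: [0.5045, 0.2526, 0.1421]
tool_rot: [0.501, 0.505, -0.504, 0.49]
force: [-0.1, 0.3, -0.3]
finger_gap: 0.508
```

```bash
python3 chk.py pics/i11.png
python3 - <<'E'
from h import *
s=optics.snapshot('side');t=optics.snapshot('top')
cv2.imwrite('pics/f_s.png',s[:,:,::-1]);cv2.imwrite('pics/f_t.png',t[:,:,::-1])
for n,im in(('side',s),('top',t)):
    a=cv2.imread(f'pics/{n}0.png')[:,:,::-1]
    print(n,[(w,int(cv2.absdiff(a,im)[y0:y1,x0:x1].max())) for w,y0,y1,x0,x1 in ([('jar',205,250,200,238),('ring',258,284,350,385)] if n=='side' else [('jar',235,265,254,282),('scraper',118,188,155,190),('ring',130,160,325,355)])])
E
```

```text
shift [-0.1179 -0.0016 -0.002 ] turn -0.001 | now [0.5045 0.2526 0.1421] psi -90.55 tilt 1.29 t 17.3 F [ 0.2   0.32 -0.36] gap 0.508 q6 1.824
[-0.0181  0.0133 -0.9997]
tip [0.50318407 0.25354314 0.07012305] axis at .12 [0.50408918 0.25287869 0.11998736]
[[345.4 760.8]
 [305.  765.2]
 [319.  697.2]
 [279.5 701.4]
 [335.8 498.2]
 [294.3 502.4]]
[[268.5 567.1]
 [384.6 553.1]
 [343.1 466.1]
 [230.8 479.2]]
side [('jar', 24), ('ring', 7)]
top [('jar', 4), ('scraper', 19), ('ring', 4)]
```

View pics/i11.png

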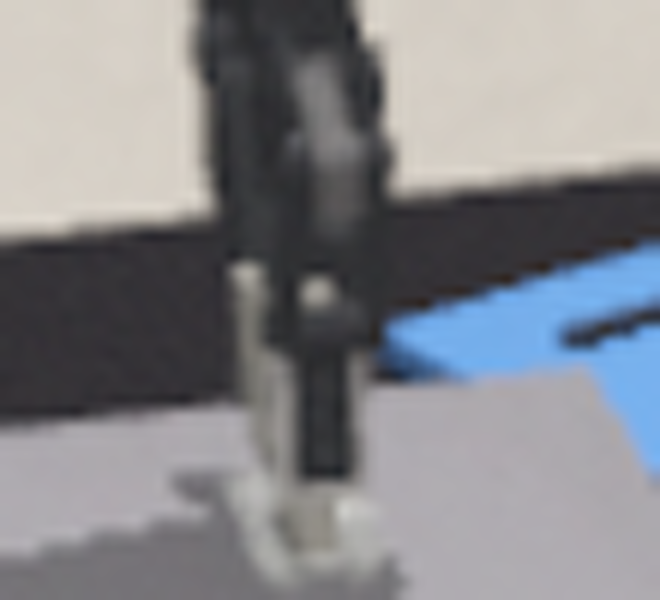

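View pics/f_s.png

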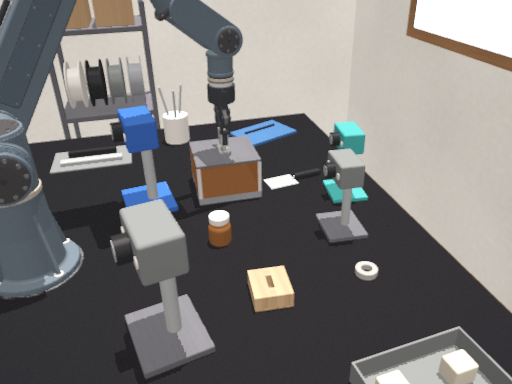

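The blade is through the slot with its tip about 50 mm below the roof. Wrist force is under 1 N, the grip opening is 43 mm and the bystanders haven't moved, so I hand in.

```bash
python3 -c "
from station import manip
print(manip.sign_off())"
```

```text
the job is handed in; nothing more can be done
None
```

The job is handed in at about 17.4 s on the robot's clock, with the coupon still gripped in the slot. I lifted it by its head and showed the small grey camera the dimpled face, a narrow edge and then the plain face. Each view was about 91 mm from the lens and held for about 0.67 s. I then lowered the blade through the slot along the tool's axis.

**Last checks:**
- **Depth and position:** the blade's lower end was computed at z = 0.070 m, about 50 mm below the roof. It was about 2 mm from my estimate of the slot's centre.
- **Posture and grip:** the tool was tilted 1.3°, the finger opening was about 43 mm on the 44 mm head, and the wrist force was under 1 N.
- **Bystanders:** the jar and ring areas looked unchanged in both cameras, and the scraper area in the top camera, the only view where I checked it.

**What disagreed:**
- The two cameras put the slot's x about 2 mm apart. I used the side camera's value, which matched the arm's own position. The blade went in without noticeable force.
- The depth comes from the arm's pose and the grasp height, not from a direct view of the tip inside the box.

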